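# Borescope check of an air cylinder through its rod gland

## Task

The air cylinder on the service stand is due for a bore check: draw the red transit plug straight up out of its brass rod gland and hang it by its wire loop on the stand's hook, clear of the gritty bench. Then take the borescope by its black handle out of its sleeve and lower it, upright, down the middle of the gland without ever touching the cylinder or stand with it, until the yellow depth band is level with the gland's top face. Finish while still holding the scope there in the gripper, steady, upright and centred in the hole, with the plug left hanging; do not let go of the scope, and do not disturb the screwdriver, spanner, tape measure or bearing.

Things in the scene. Friction and masses are not known exactly. Their poses are not given: they have to be found in the camera images.
- gland_mouth (a point): centre of the hole in the brass rod gland of the upright air cylinder, on the gland's top face. Hole 22 mm wide, vertical, 42 mm long, opening into a 40 mm bore, closed 100 mm below this point. The gland (34 mm wide) stands 14 mm above the square 62 mm head. Part of the fixed grey stand (base plate 112 x 215 mm), whose axes it has: z up; the hook stands 125 mm to the +y side.
- hook_seat (a point): where the loop is to hang: top of the level wire (7 mm thick) of the stand's steel hook. The hook points along -x of this frame (the stand's axes): level wire from 24 mm in front (-x) to 34 mm behind, where it bends down into its post (44 mm behind). In front it turns up to a rounded end 38 mm ahead of and 11 mm above this point. The hook is fixed; 80 mm are free to either side.
- plug_cap (a point): centre of the round red cap (40 mm wide, 24 mm high) of the loose plug, 120 g. At the start it sits on the gland with its 19.6 mm shank 12 mm down the hole, free to lift. A steel wire loop stands on it: x points through the loop, y along its bar, z up. Grasp the cap across y, the loop standing between the fingers (36 mm wide along y, its top 51 mm above this point).
- plug_eye (a point): middle of the underside of the loop's top bar on the plug, 46 mm above the cap's centre. The loop's opening is 34 mm high (from the cap's top to this bar) and 26 mm wide; wire 5 mm thick; axes as the cap's.
- scope_handle (a point): centre of the round black handle (26 mm wide, 56 mm high) of the loose rigid borescope, 160 g; z up along its axis. The eyepiece on top is 31 mm wide and ends 42 mm above this point. The handle ends 28 mm below it; from there the 10 mm steel tube runs 100 mm down to the lens. At the start it stands upright in its sleeve.
- scope_band (a point): centre of the 10 mm high yellow depth band on the scope's tube, on its axis, 58 mm below the handle's centre.
- scope_tip (a point): centre of the lens at the lower end of the scope's tube, 128 mm below the handle's centre and 70 mm below the depth band's centre.
- sleeve: the scope's storage sleeve: upright aluminium tube, 25 mm outside, 15 mm inside, rim 115 mm above the bench, on a round dark foot 84 mm in diameter; origin at the centre of its underside. Fixed. The scope's handle rests on the rim; lift the scope 100 mm straight up to clear it.
- driver_green: bystander: green screwdriver, 228 mm long, lying on the bench; origin under its centre
- spanner_17: bystander: steel spanner, 210 mm long, lying on the bench; origin under its centre
- tape_measure: bystander: yellow and black tape measure, 36 x 80 x 60 mm; origin under its centre
- bearing_small: bystander: ball bearing, 42 mm diameter, 12 mm high, lying flat; origin under its centre

How it is judged (in metres and radians):
On the way, in this order (a step that is already met when the one before it is completed fails the run):
1. the plug hangs by its loop on the hook, let go, while the scope is not yet in the gland (distance between plug_eye and hook_seat below 0.034 m and angle between plug_cap's own z axis and vertical below 0.35 rad and contact force between plug and the fingers below 0.05 N), for 0.3 s.
2. the scope's tip is in the gland (horizontal distance between scope_tip and gland_mouth below 0.007 m and z of scope_tip in the frame of gland_mouth below -0.01 m), for 0.1 s.
At the end, for the whole second after the job is handed in: The gripper still holds the scope at rest, band within 8 mm in height of the gland's top face, tube axis within 4 mm of the hole's centre at band and tip, not touching the stand; the plug hangs by its loop on the hook (bar within 34 mm of the seat, cap upright within 0.35 rad), let go (all of step 1 and z of scope_band in the frame of gland_mouth between -0.008 and 0.008 m and horizontal distance between each of scope_band, scope_tip and gland_mouth below 0.004 m and linear speed of scope below 0.02 m/s and contact force between scope and the fingers above 1 N and contact force between scope and stand below 0.2 N); the arm keeps its last pose, push and grip.
It fails at once if the scope touched the cylinder or the stand (contact force between scope and stand above 0.5 N).
It fails at once if a bystander was disturbed (distance of any of driver_green, spanner_17, tape_measure, bearing_small from where it was at the start of the episode above 0.02 m).
It also fails if it takes over 67 s, if anything falls off the work surface, if the arm or the gripper's body presses on something with over 40 N, if the wrist force passes 120 N, or if a joint passes its speed limit or range.

## Robot

A 7-joint arm with a two-finger parallel gripper is mounted at the origin on a cart in front of the work surface, level with it; the furniture and walls round the work are solid. World frame = base frame: x ahead of the robot, y to its left, z up, the work surface at z = 0. Lengths are in m, angles in degrees, forces in N, time in s.
With the tool pointing down it reaches from about 0.35 to 0.775 m from the base axis. Payload 3.1 kg.
Tool frame: the origin (TCP) lies on the centre line of the jaws, within the pads' length; the fingertips stand 17 mm ahead of it and the grasp point (between the pads) lies 2 mm behind it (robot.tip_reach is the distance from the TCP to the fingertips, in m); z points along the fingers, y is the direction in which the jaws open and shut (so a half turn about z gives the same grasp; the last joint's range is limited). The gripper opens to 85 mm and grips with 20 to 120 N. Pads are 22 mm wide; open, the fingers measure 114 mm over their backs; the gripper's body (76 mm by 85 mm) begins 54 mm behind the grasp point. The pads swing forward as they close: fully open they stand 13 mm farther back than shut.
Start: joints at [71.809, 17.813, 0.802, 86.603, -0.252, 75.585, -1.558], TCP at [0.15, -0.529, 0.248] pointing down, gripper open.
Joint ranges: [-154.91, 154.91], [-16.99, 109.72], [-72.82, 74.43], [7.12, 147.25], [-82.49, 262.49], [11.32, 116.49], [-174.64, 174.64]. Speed limits (degrees/s): [159.86, 159.86, 180, 180, 180, 180, 180].

## Interface

Orientations are given as [roll, pitch, yaw] about the fixed x, y, z axes, in that order (R = Rz(yaw) Ry(pitch) Rx(roll)).
In Python, from station import robot, fingers, vision, workorder, recognise gives the robot as it stands. Calls block until the motion is done:
- robot.move_to(position, orientation): joint-space move of the TCP to a pose.
- robot.line_to(position, orientation=None, velocity=0.15, f_stop=None): straight line of the TCP; orientation=None keeps the orientation; velocity is the mean speed in m/s. With f_stop (N) it stops when the force on the tool has changed by that much, and returns True; else False.
- robot.move_j(angles): joint-space move.
- fingers.gripper_to(opening, force=None): opening from 0.0 (shut) to 1.0 (fully open); force is the grip in N (None keeps the last); returns when the fingers have stopped.
- robot.pause(seconds).
- robot.inverse_kinematics(position, orientation): joint angles nearest the present ones, or None.
- vision.grab_frame(name): name is "side" or "top"; returns the picture (480x640x3 uint8, red, green, blue); there is no depth.
- vision.calibration(name): a dict with "mtx" (3x3 intrinsics, pixels), "k1" (the pictures are not rectified: a ray, as slopes to the right and down, at radius r is drawn at 1 + k1 r^2 times it, then the intrinsics apply), "extrinsics" (4x4, takes a point from world to camera coordinates). Camera axes: x right, y up, looking along -z (the intrinsics and any distortion apply to the point x, -y, -z); pixel columns grow to the right and rows downward; lengths in m; the calibration is good to about 2 mm. A picture is of the moment at which its call begins. calibration takes no time and is no camera call.
A pose or a line that the arm cannot do raises robot.PlanningError and nothing moves.
- workorder.close_job(): hands the job in, once; it reports no verdict.
Trained networks look in the newest picture that a camera, given by its name, has taken for a name from the list of things; names that differ only in an ending like _2 or _b are one class to them, and where a whole thing is asked for, a point or a joint stands for the part that bears it (a point fixed in the world has none). Each returns a list of dicts, best first, with "p" (0 to 1); they miss things now and then, are a little off and sometimes report something else, mostly with a low value. They report only what shows in the picture. A call takes as long as a camera call.
- recognise(label, camera): "rect" ([centre column, centre row, width, height] in pixels, round what is visible of it).
Readings, each from a call of its own:
- robot.current_time_s(): time.
- robot.current_joint_positions(): joint angles.
- robot.current_dq(): joint speeds.
- robot.current_joint_torque(): joint torques, N m.
- robot.current_tool_pos(): TCP position.
- robot.current_eef_rot(): TCP orientation.
- robot.current_contact_force(): force on the tool from outside, world axes, zero at the start.
- robot.current_torque(): the same for the moment, N m.
- robot.current_finger_gap(): opening from 0.0 (shut) to 1.0 (fully open).
Only numpy, scipy, OpenCV 4.12 (cv2) and the standard library are available. Lean on these libraries where they do the work, as an engineer would, in place of code of your own. Each camera call takes 0.05 s, during which the arm holds its last target.

## Working session

There is one attempt and no reset: what is moved stays moved. The work goes in short steps, each a Python script; the robot and the scene stay as the last script left them, time stands still between calls to the robot, and variables do not carry over. Pictures are saved under pics/ and viewed, and the job is handed in when it is done.

```bash
ls; mkdir -p pics; python3 - <<'E'
from station import robot, fingers, vision, workorder, recognise
import cv2
for n in ("side","top"):
    im=vision.grab_frame(n); cv2.imwrite(f"pics/{n}0.png",im[:,:,::-1])
    c=vision.calibration(n); print(n,c)
    for l in ["gland_mouth","hook_seat","plug_cap","plug_eye","scope_handle","scope_band","sleeve","driver_green","spanner_17","tape_measure","bearing_small"]:
        try: print(l,[(round(d['p'],2),[round(float(v),1) for v in d['rect']]) for d in recognise(l,n)[:3]])
        except Exception as e: print(l,e)
print(robot.current_time_s(), robot.current_tool_pos(), robot.current_eef_rot())
E
```

```text
pics
side {'mtx': array([[439.10221094,   0.        , 317.86494314],
       [  0.        , 439.10221094, 236.11201216],
       [  0.        ,   0.        ,   1.        ]]), 'k1': -0.0656589132488166, 'extrinsics': array([[ 0.94729359, -0.31996271, -0.01608503, -0.60292012],
       [ 0.18768727,  0.51358356,  0.83726066, -0.2254661 ],
       [-0.25963118, -0.79615061,  0.54656734, -1.00455848],
       [ 0.        ,  0.        ,  0.        ,  1.        ]])}
gland_mouth [(0.74, [297.6, 242.3, 56.2, 97.4]), (0.32, [312.1, 302.1, 17.0, 36.1])]
hook_seat [(0.86, [299.1, 239.3, 52.8, 100.7]), (0.19, [310.4, 302.6, 15.1, 35.2])]
plug_cap [(0.57, [298.5, 222.0, 18.3, 30.6])]
plug_eye [(0.81, [297.4, 221.8, 20.3, 31.9])]
scope_handle [(0.61, [313.4, 301.5, 17.5, 32.3])]
scope_band [(0.57, [314.4, 301.8, 16.1, 33.2])]
sleeve [(0.78, [313.9, 344.6, 43.9, 53.6])]
driver_green [(0.47, [272.9, 204.9, 22.2, 35.2])]
spanner_17 [(0.83, [326.8, 306.1, 84.7, 29.0]), (0.59, [297.2, 223.2, 19.6, 27.4])]
tape_measure [(0.81, [358.5, 406.4, 27.6, 48.9]), (0.22, [311.1, 303.1, 16.7, 37.7])]
bearing_small [(0
[... 445 characters left out ...]
7, -1.49999707],
       [ 0.        ,  0.        ,  0.        ,  1.        ]])}
gland_mouth [(0.59, [280.1, 259.9, 70.7, 43.4])]
hook_seat [(0.73, [277.6, 256.8, 73.9, 41.1])]
plug_cap [(0.48, [298.4, 258.3, 15.9, 11.2])]
plug_eye [(0.68, [295.9, 257.5, 13.2, 13.2])]
scope_handle [(0.52, [397.8, 280.2, 15.9, 14.8])]
scope_band []
sleeve [(0.9, [388.1, 277.1, 29.3, 29.4])]
driver_green [(0.89, [167.3, 249.5, 54.4, 31.0])]
spanner_17 [(0.69, [346.4, 250.2, 10.9, 64.2]), (0.19, [280.3, 258.5, 70.8, 42.4])]
tape_measure [(0.84, [441.4, 265.4, 30.9, 12.8])]
bearing_small [(0.62, [207.9, 217.4, 9.9, 12.8])]
1.2 [ 0.14981085 -0.52920978  0.24828857] [-1.79999059e+02  3.32352310e-03  1.58102579e+01]
```

```bash
python3 - <<'E'
import cv2
a=cv2.imread("pics/side0.png")[170:450,240:400]; cv2.imwrite("pics/s0z.png",cv2.resize(a,None,fx=2.14*1,fy=2.14,interpolation=cv2.INTER_CUBIC))
a=cv2.imread("pics/side0.png")[175:325,240:400]; cv2.imwrite("pics/s0zz.png",cv2.resize(a,None,fx=4,fy=4,interpolation=cv2.INTER_CUBIC))
b=cv2.imread("pics/top0.png")[200:310,230:420]; cv2.imwrite("pics/t0z.png",cv2.resize(b,None,fx=4,fy=4,interpolation=cv2.INTER_CUBIC))
E
```

```text
(no output)
```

View pics/side0.png

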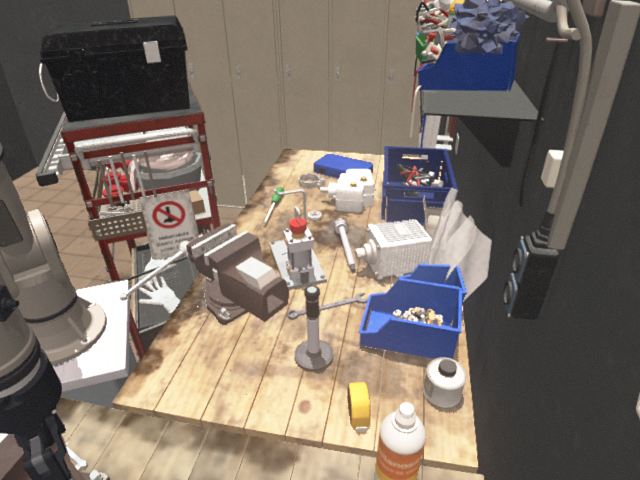

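View pics/top0.png

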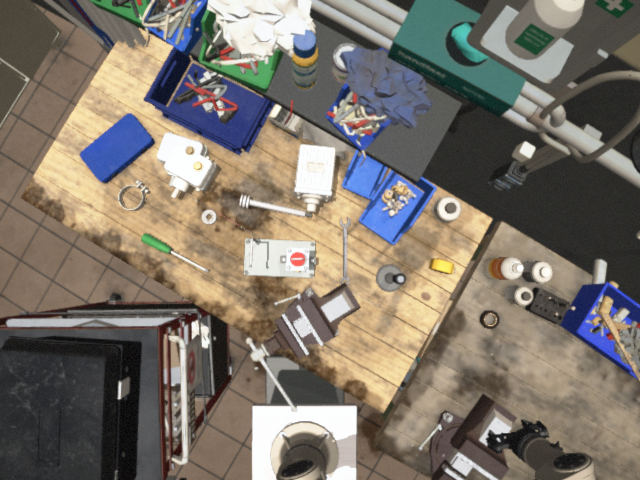

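```bash
ls pics
```

```text
s0z.png
s0zz.png
side0.png
t0z.png
top0.png
```

View pics/s0zz.png

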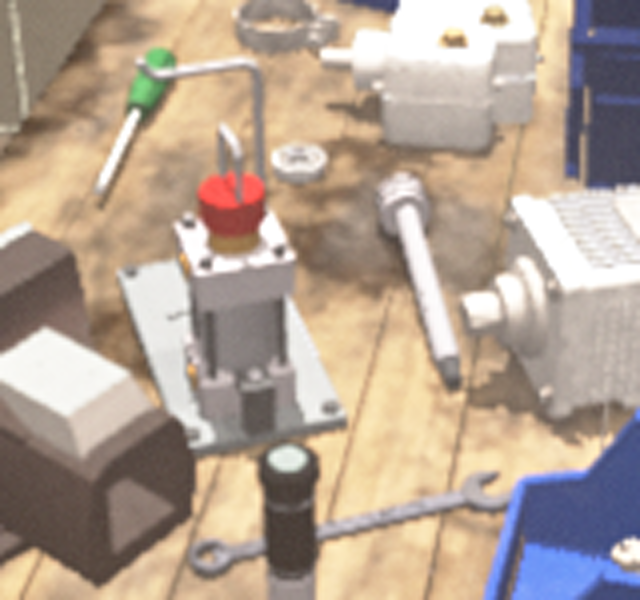

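View pics/t0z.png

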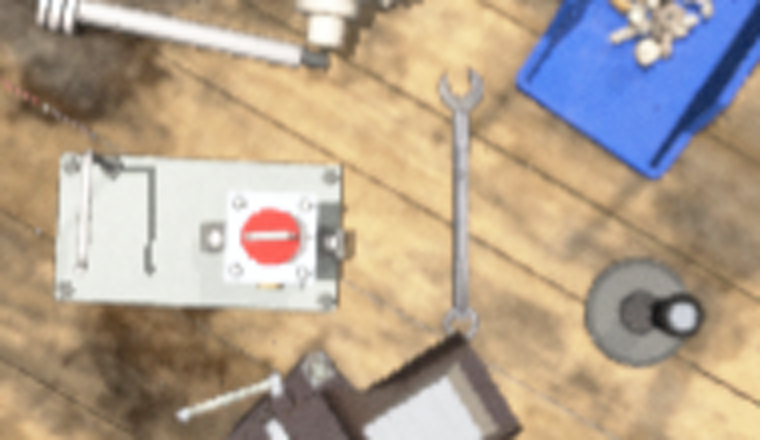

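```bash
cat > h.py <<'E'
import numpy as np, cv2
from scipy.optimize import least_squares
import json,os
from station import vision
if not os.path.exists('cal.npz'):
    np.savez('cal.npz',**{n+k:np.array(vision.calibration(n)[k]) for n in('side','top') for k in('mtx','k1','extrinsics')})
C=np.load('cal.npz')
def proj(P,n):
    P=np.atleast_2d(P); E=C[n+'extrinsics']; q=P@E[:3,:3].T+E[:3,3]
    a=q[:,0]/-q[:,2]; b=-q[:,1]/-q[:,2]; s=1+float(C[n+'k1'])*(a*a+b*b); M=C[n+'mtx']
    return np.c_[M[0,0]*a*s+M[0,2],M[1,1]*b*s+M[1,2]]
def tri(obs,x0=(0.6,0,0.1),w=None):
    """obs list of (cam,(u,v))"""
    r=least_squares(lambda p:np.concatenate([proj(p,n)[0]-np.array(uv) for n,uv in obs]),x0)
    return r.x,r.fun
def onplane(n,uv,z):
    return least_squares(lambda p:proj([p[0],p[1],z],n)[0]-np.array(uv),(0.6,0)).x
def cyl(c,r,h,ax=(0,0,1)):
    t=np.linspace(0,2*np.pi,60); c=np.array(c)
    return np.vstack([c+np.c_[r*np.cos(t),r*np.sin(t),np.full(60,s*h/2)] for s in(-1,1)])
def hullc(P,n):
    h=cv2.convexHull(proj(P,n).astype(np.float32)); m=cv2.moments(h); 
    return np.array([m['m10']/m['m00'],m['m01']/m['m00']]),m['m00']
def show(im,name,box,f):
    x0,y0,x1,y1=box; cv2.imwrite('pics/'+name,cv2.resize(im[y0:y1,x0:x1],None,fx=f,fy=f,interpolation=cv2.INTER_CUBIC))
E
cat > m1.py <<'E'
from h import *
obs={}
for n,box in(('side',(280,205,320,245)),('top',(285,245,312,272))):
    im=cv2.imread(f'pics/{n}0.png').astype(float); x0,y0,x1,y1=box
    b,g,r=[im[y0:y1,x0:x1,i] for i in range(3)]
    w=np.clip((r-np.maximum(b,g)*1.0-20)/70,0,1)
    w=np.where(r-g>25,w,0)*(b>g-25)   # reject wood/brass
    k=(w>0.3).astype(np.uint8); nl,lab,st,_=cv2.connectedComponentsWithStats(k); L=1+np.argmax(st[1:,4])
    m=cv2.dilate((lab==L).astype(np.uint8),np.ones((3,3)))
    # fill loop holes
    cs,_=cv2.findContours((lab==L).astype(np.uint8),cv2.RETR_EXTERNAL,cv2.CHAIN_APPROX_NONE)
    hull=cv2.convexHull(np.vstack(cs)); hm=np.zeros_like(k); cv2.fillPoly(hm,[hull],1)
    ww=np.maximum(w*m,cv2.erode(hm,np.ones((3,3))))
    yy,xx=np.mgrid[y0:y1,x0:x1]; obs[n]=(np.array([(ww*xx).sum(),(ww*yy).sum()])/ww.sum(),ww.sum()); print(n,obs[n],st[L])
f=lambda p:np.concatenate([hullc(cyl(p,.02,.024),n)[0]-obs[n][0] for n in obs])
s=least_squares(f,(.65,0,.15)); print('cap',s.x,s.fun,[hullc(cyl(s.x,.02,.024),n)[1] for n in obs])
E
python3 m1.py
python3 - <<'E'
import sys; sys.path.insert(0,'.')
from h import *
import cv2
a=cv2.imread("pics/side0.png"); b=cv2.imread("pics/top0.png")
show(a,'s_a.png',(262,180,342,245),9)
show(b,'t_a.png',(240,230,322,285),9)
E
```

```text
side (array([297.50152772, 225.24586893]), np.float64(229.10000000000002)) [  9  12  18  17 241]
top (array([297.22842981, 258.77089809]), np.float64(170.04285714285714)) [  5   7  15  14 155]
cap [0.59364672 0.0208791  0.15567863] [ 0.32622398  0.03650678 -0.09252471  0.35358733] [239.4251905316487, 170.12948813731782]
```

```bash
ls -la pics
```

```text
total 3028
drwxr-xr-x 2 agent agent   4096 Dec  7 06:32 .
drwxr-xr-x 3 agent agent   4096 Dec  7 06:32 ..
-rw-r--r-- 1 agent agent 321425 Dec  7 06:30 s0z.png
-rw-r--r-- 1 agent agent 500844 Dec  7 06:30 s0zz.png
-rw-r--r-- 1 agent agent 401482 Dec  7 06:32 s_a.png
-rw-r--r-- 1 agent agent 548934 Dec  7 06:29 side0.png
-rw-r--r-- 1 agent agent 420397 Dec  7 06:30 t0z.png
-rw-r--r-- 1 agent agent 295408 Dec  7 06:32 t_a.png
-rw-r--r-- 1 agent agent 583985 Dec  7 06:30 top0.png
```

View pics/s_a.png

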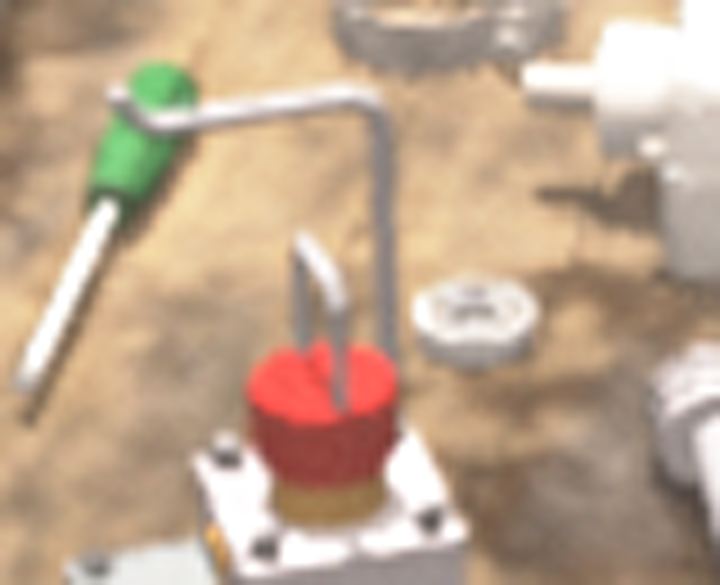

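View pics/t_a.png

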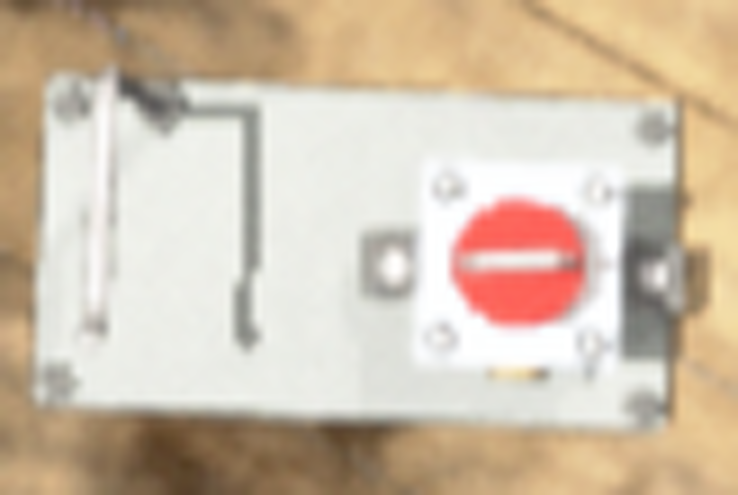

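```bash
cat > m2.py <<'E'
from h import *
S=lambda x,y:np.array([262+(x+.5)/9-.5,180+(y+.5)/9-.5]); T=lambda x,y:np.array([240+(x+.5)/9-.5,230+(y+.5)/9-.5])
cs=[onplane('top',T(*c),.01) for c in((47,75),(678,98),(668,428),(38,405))]
for i in range(4):
    d=cs[(i+1)%4]-cs[i]; print('corner',cs[i],'edge',np.linalg.norm(d),np.degrees(np.arctan2(d[1],d[0])))
print('plate centre',np.mean(cs,0))
# hook
def hook(p):  # seat x,y,z,yaw(deg)
    x,y,z,a=p; a=np.radians(a); X=np.array([np.cos(a),np.sin(a),0])
    o=np.array([x,y,z]); return o,X
obs_s={'tip':S(113,95),'bend':S(370,97),'front':S(158,120)}
def f(p,full=False):
    o,X=hook(p); zz=np.array([0,0,1.])
    tip=o-X*.036+zz*.009; bend=o+X*.042-zz*.005; fr=o-X*.026-zz*.003
    r=[proj(tip,'side')[0]-obs_s['tip'],proj(bend,'side')[0]-obs_s['bend'],proj(fr,'side')[0]-obs_s['front'],
       proj(tip,'top')[0]-T(94,330),proj(bend,'top')[0]-T(108,78)]
    return np.concatenate(r)
s=least_squares(f,(.62,.145,.18,0)); print('hook',s.x,np.round(s.fun,2))
print('tip tri',tri([('side',S(113,95)),('top',T(94,330))])); print('bend',tri([('side',S(370,97)),('top',T(108,78))]))
# loop in top: ends of bar
print('loop bar', tri([('side',S(302,245)),('top',T(465,262))]),tri([('side',S(340,297)),('top',T(570,260))]))
# overlay
c=np.array([.5936,.0209,.1557])
for n in('side','top'):
    im=cv2.imread(f'pics/{n}0.png'); F=9; box=(262,180,342,245) if n=='side' else (240,230,322,285)
    big=cv2.resize(im[box[1]:box[3],box[0]:box[2]],None,fx=F,fy=F,interpolation=cv2.INTER_CUBIC)
    def dr(P,col):
        q=((proj(P,n)-np.array(box[:2])+.5)*F-.5).round().astype(int)
        for a in q: cv2.circle(big,tuple(int(v) for v in a),1,col,-1)
    dr(cyl(c,.02,.024),(255,0,0)); dr(cyl(c-[0,0,.019],.017,.014),(255,255,0))
    o,X=hook(s.x)
    for t in np.linspace(-.024,.034,30): dr(o+X*t-[0,0,.0035],(0,0,255))
    dr(o-X*.038+np.array([0,0,.011]),(0,255,0))
    cv2.imwrite(f'pics/ov_{n}.png',big)
E
python3 m2.py
```

```text
corner [0.660992   0.18327454] edge 0.21371704783092713 -91.91030185238579
corner [ 0.65386776 -0.03032373] edge 0.11148820330925487 178.38929104689043
corner [ 0.54242361 -0.02718997] edge 0.212592320591217 88.0950708752698
corner [0.54949043 0.18528487] edge 0.11151968988569932 -1.0329059089496215
plate centre [0.60169345 0.07776143]
hook [ 0.6058214   0.14546754  0.18908552 -1.54890323] [ 1.01 -0.29  1.01 -0.19 -0.02  0.39 -0.28  1.42 -0.22  0.51]
tip tri (array([0.57040015, 0.1465193 , 0.19727842]), array([ 1.2277736 , -0.06521361, -0.27557021,  1.20679353]))
bend (array([0.64715701, 0.14431511, 0.18379811]), array([ 0.78116766, -0.05596757, -0.20738418,  0.75302365]))
loop bar (array([0.59353338, 0.03611285, 0.20017552]), array([ 0.18021616, -0.01185754, -0.04903169,  0.18931407])) (array([0.59465703, 0.00497908, 0.20045009]), array([ 0.01919422, -0.00130925, -0.00546162,  0.020609  ]))
```

View pics/ov_side.png

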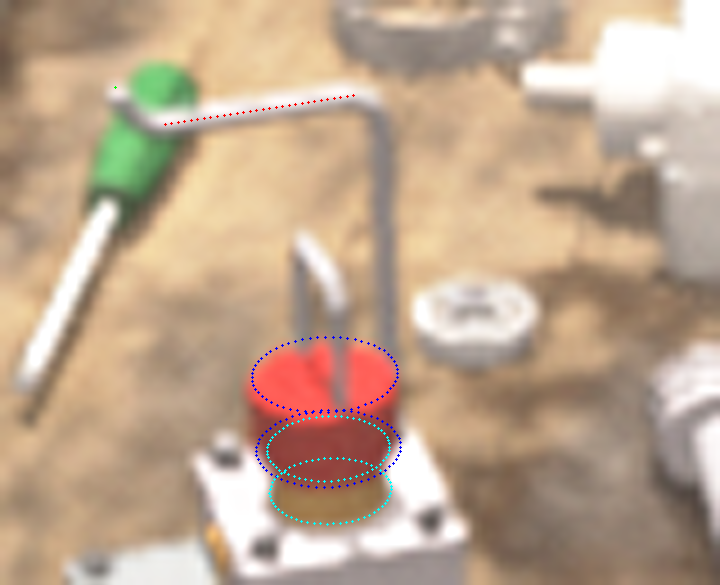

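View pics/ov_top.png

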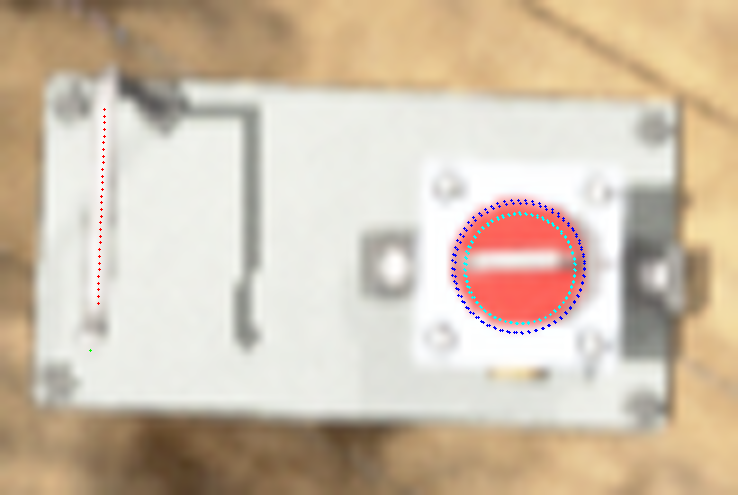

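```bash
python3 - <<'E'
from h import *
from station import robot, fingers, vision
O=[180,0,-1.7]
print(robot.current_contact_force())
robot.line_to([0.15,-0.529,0.38],velocity=0.3)
robot.move_to([0.5936,0.0209,0.33],O); print(robot.current_time_s(),robot.current_joint_positions())
fingers.gripper_to(0.8,20)
robot.line_to([0.5936,0.0209,0.235],velocity=0.2)
im=vision.grab_frame('side')[:,:,::-1]; show(im,'g1.png',(240,150,360,240),6)
im=vision.grab_frame('top')[:,:,::-1]; show(im,'g1t.png',(240,220,340,295),7)
print(robot.current_tool_pos(),robot.current_contact_force(),robot.current_time_s())
E
```

```text
[-0.3142904  -0.11187072 -0.00673464]
4.3 [  22.65066806   26.97519651  -42.65500473   68.484482     17.95039676
   90.9698193  -108.26172828]
[0.59479687 0.02139163 0.23709853] [-0.27053686 -0.17424933  0.44984506] 5.3417
```

View pics/g1.png

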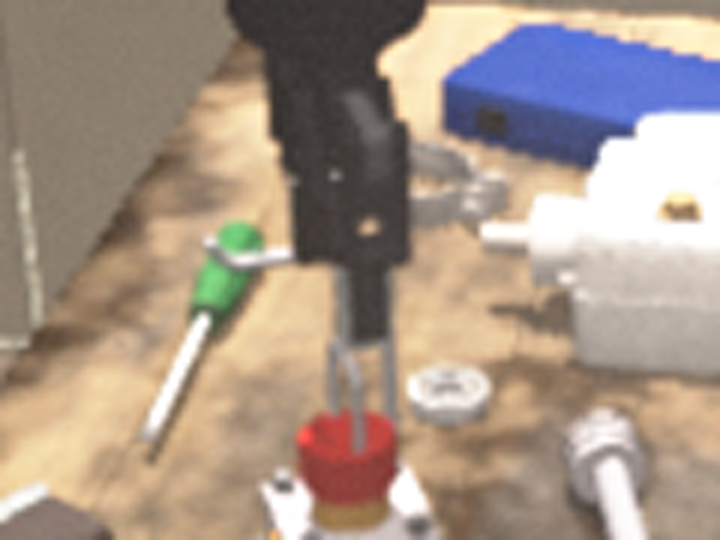

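```bash
python3 - <<'E'
from h import *
from station import robot, fingers, vision
robot.pause(0.3); print(robot.current_tool_pos())
s=robot.line_to([0.5936,0.0209,0.1565],velocity=0.08,f_stop=8); robot.pause(.2)
print(s,robot.current_tool_pos(),robot.current_contact_force())
fingers.gripper_to(0.55); print(robot.current_finger_gap(),robot.current_contact_force())
fingers.gripper_to(0.3,20); robot.pause(.3); print(robot.current_finger_gap(),robot.current_contact_force(),robot.current_tool_pos(),robot.current_time_s())
im=vision.grab_frame('side')[:,:,::-1]; show(im,'g2.png',(240,150,360,240),6)
E
```

```text
[0.59390448 0.0210005  0.23565318]
False [0.59397016 0.02098877 0.15708723] [-0.14067353  0.03873474 -0.04392628]
0.5510857965558409 [ 0.87133133  0.34890037 -0.64284796]
0.463333200850559 [ 0.44899181 -0.54882966  1.00722029] [0.59368452 0.02089996 0.15665569] 7.8417
```

View pics/g2.png

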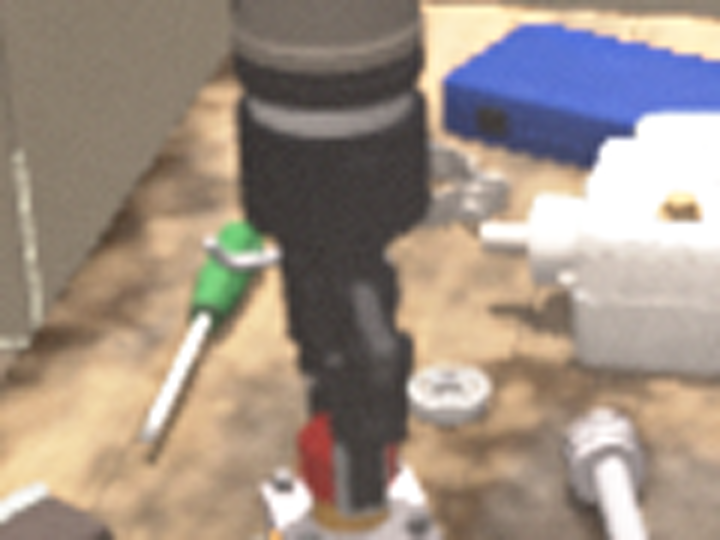

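```bash
python3 - <<'E'
from h import *
from station import robot, fingers, vision
fingers.gripper_to(0.3,45)
robot.line_to([0.5936,0.0209,0.225],velocity=0.12)
X=np.array([np.cos(np.radians(-1.7)),np.sin(np.radians(-1.7)),0]); seat=np.array([.6058,.1455,.189])
pre=seat-X*.068
p=pre.copy(); p[2]=.225; robot.line_to(p,velocity=0.2)
p[2]=.189-.030+.001; robot.line_to(p,velocity=0.15); robot.pause(.3)
print(robot.current_tool_pos(),p,robot.current_contact_force(),robot.current_finger_gap(),robot.current_time_s())
im=vision.grab_frame('side')[:,:,::-1]; show(im,'g3.png',(230,140,340,222),7)
im=vision.grab_frame('top')[:,:,::-1]; show(im,'g3t.png',(220,220,330,302),7)
E
```

```text
[0.53837144 0.1477929  0.16093988] [0.53782993 0.1475173  0.16      ] [-0.01832094  0.35420503 -0.61694057] 0.4572006894280714 10.5583
```

View pics/g3.png

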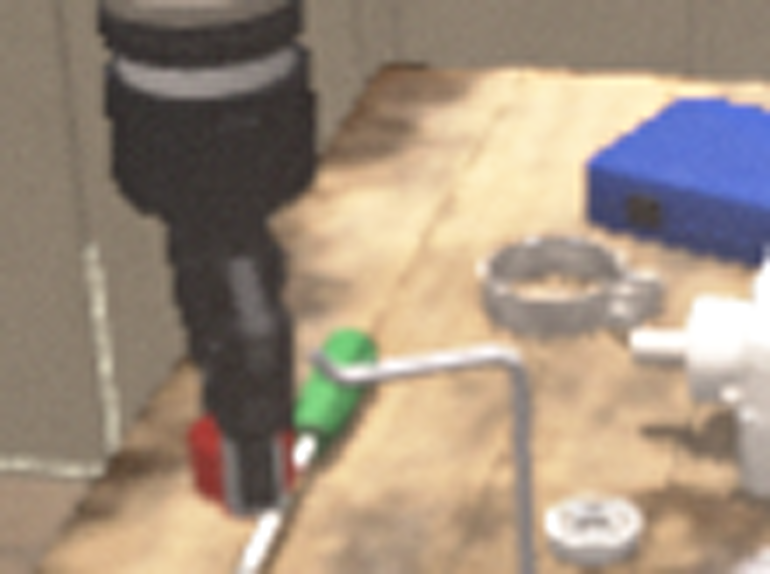

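View pics/g3t.png

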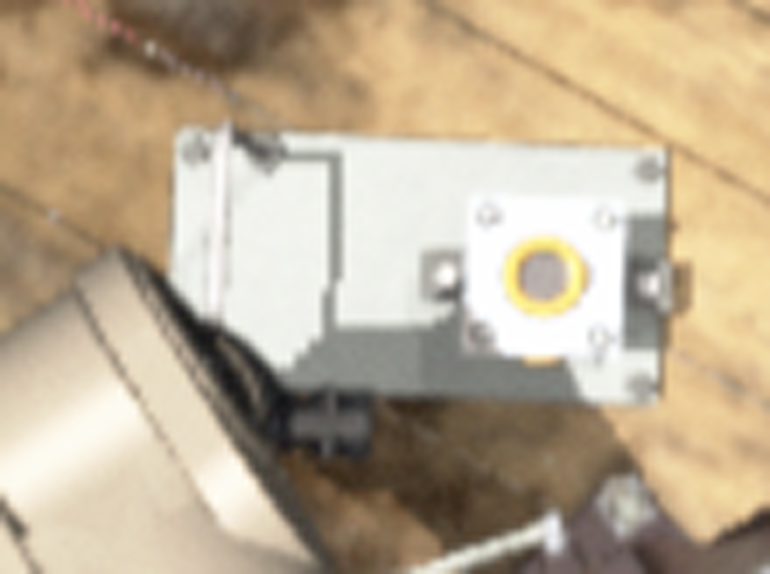

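```bash
python3 - <<'E'
from h import *
from station import robot, fingers, vision
X=np.array([np.cos(np.radians(-1.7)),np.sin(np.radians(-1.7)),0]); seat=np.array([.6058,.1455,.189])
p=seat+X*.011; p[2]=.160
s=robot.line_to(p,velocity=0.08,f_stop=5); robot.pause(.3); print(s,robot.current_tool_pos(),robot.current_contact_force(),robot.current_time_s())
im=vision.grab_frame('side')[:,:,::-1]; show(im,'g4.png',(230,140,340,222),7)
im=vision.grab_frame('top')[:,:,::-1]; cv2.imwrite('pics/g4top.png',im); show(im,'g4t.png',(220,220,330,302),7)
E
```

```text
False [0.61662762 0.14515719 0.1601332 ] [ 0.96267766  0.83010278 -1.61541703] 12.1
```

View pics/g4.png

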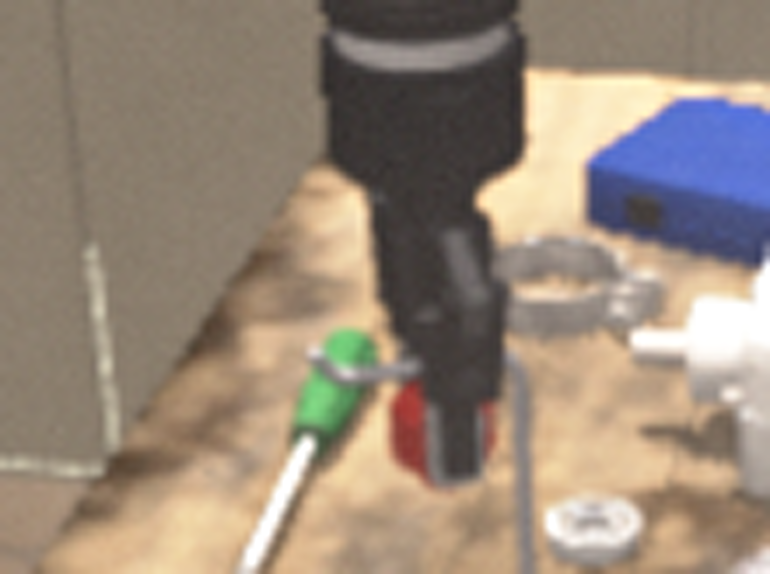

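```bash
python3 - <<'E'
from h import *
from station import robot, fingers, vision
X=np.array([np.cos(np.radians(-1.7)),np.sin(np.radians(-1.7)),0]); seat=np.array([.6058,.1455,.189])
p=seat+X*.011; p[2]=.1405
s=robot.line_to(p,velocity=0.04,f_stop=4); print(s,robot.current_tool_pos(),robot.current_contact_force(),robot.current_time_s())
robot.pause(.3); print(robot.current_tool_pos(),robot.current_contact_force())
im=vision.grab_frame('side')[:,:,::-1]; show(im,'g5.png',(230,140,340,222),7)
E
```

```text
True [0.61701487 0.14524852 0.14462984] [-0.69936133  0.06218085  4.44505019] 12.625
[0.61695839 0.14521686 0.14463021] [-0.58642948  0.44903434  6.10037012]
```

View pics/g5.png

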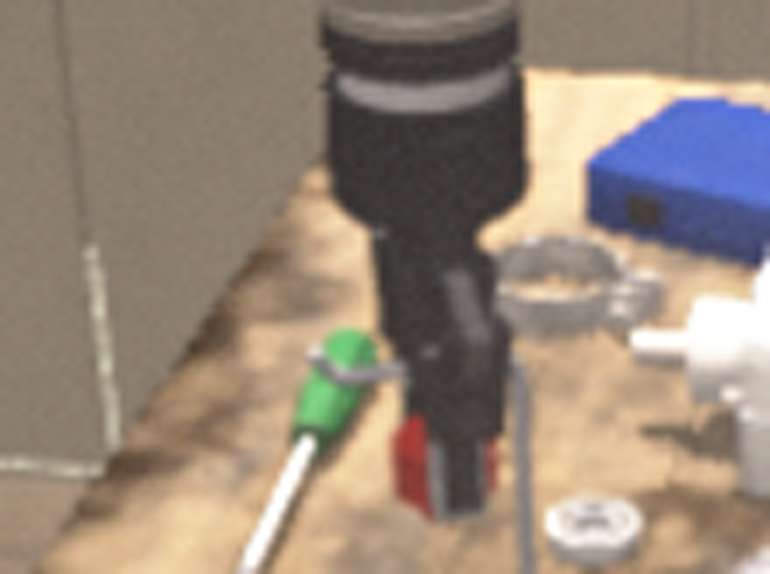

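```bash
python3 - <<'E'
from h import *
from station import robot, fingers, vision
fingers.gripper_to(0.75); robot.pause(.4)
t=robot.current_tool_pos(); print(t,robot.current_contact_force())
robot.line_to([t[0],t[1],.27],velocity=0.12); robot.pause(.2)
robot.line_to([.45,0.0,.33],velocity=0.3)
im=vision.grab_frame('side')[:,:,::-1]; cv2.imwrite('pics/side6.png',im); show(im,'g6.png',(230,140,340,222),7)
im=vision.grab_frame('top')[:,:,::-1]; cv2.imwrite('pics/top6.png',im);show(im,'g6t.png',(235,220,325,287),8)
print(robot.current_time_s())
E
```

```text
[0.61632064 0.14486674 0.14377519] [0.74068903 0.07208209 0.4903884 ]
16.15
```

View pics/g6.png

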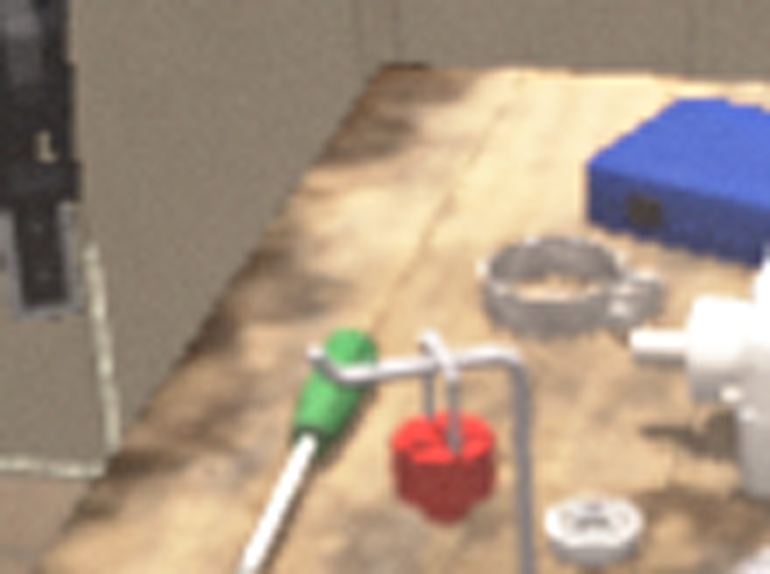

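View pics/g6t.png

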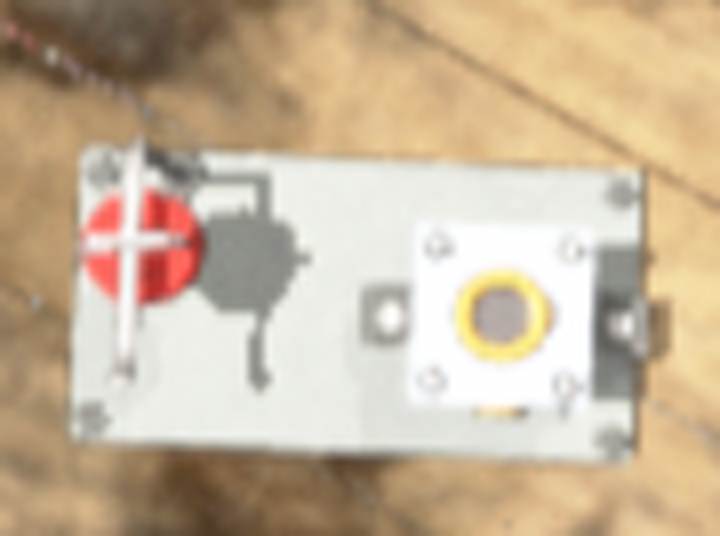

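```bash
python3 - <<'E'
from h import *
a=cv2.imread("pics/side6.png"); b=cv2.imread("pics/top6.png")
show(a,'s7.png',(285,280,345,375),6); show(b,'t7.png',(365,255,425,305),12)
show(a,'s7g.png',(275,215,325,250),14)
# gland ring top
x0,y0,x1,y1=285,248,312,270; im=b[y0:y1,x0:x1].astype(float); bl,g,r=im[...,0],im[...,1],im[...,2]
w=np.clip((g-bl-25)/100,0,1); hm=(w>.4).astype(np.uint8); cs,_=cv2.findContours(hm,cv2.RETR_EXTERNAL,cv2.CHAIN_APPROX_NONE)
c=max(cs,key=cv2.contourArea); print('ring ellipse',cv2.fitEllipse(c)); 
e=cv2.fitEllipse(c); uv=(e[0][0]+x0,e[0][1]+y0); print(uv,onplane('top',uv,.1437))
# weighted centroid with hole filled
m=np.zeros_like(hm); cv2.drawContours(m,[cv2.convexHull(c)],-1,1,-1); ww=np.maximum(w*cv2.dilate(m,np.ones((3,3),np.uint8)),cv2.erode(m,np.ones((3,3),np.uint8)))
yy,xx=np.mgrid[y0:y1,x0:x1]; uv=((ww*xx).sum()/ww.sum(),(ww*yy).sum()/ww.sum()); print(uv,onplane('top',uv,.1437),ww.sum())
print('proj cap est', proj([.5936,.0209,.1437],'top'),proj([.5936,.0209,.1437],'side'))
E
```

```text
ring ellipse ((12.132134437561035, 11.026731491088867), (10.26485538482666, 10.274723052978516), 28.349136352539062)
(297.13213443756104, 259.02673149108887) [0.5943209  0.02123013]
(np.float64(297.21813642038364), np.float64(259.05413687436163)) [0.59424564 0.0209915 ] 88.10999999999999
proj cap est [[297.25024983 259.28722255]] [[298.00804065 229.30961937]]
```

View pics/s7.png

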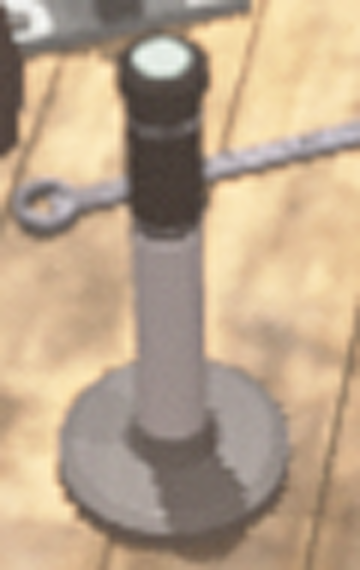

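View pics/t7.png

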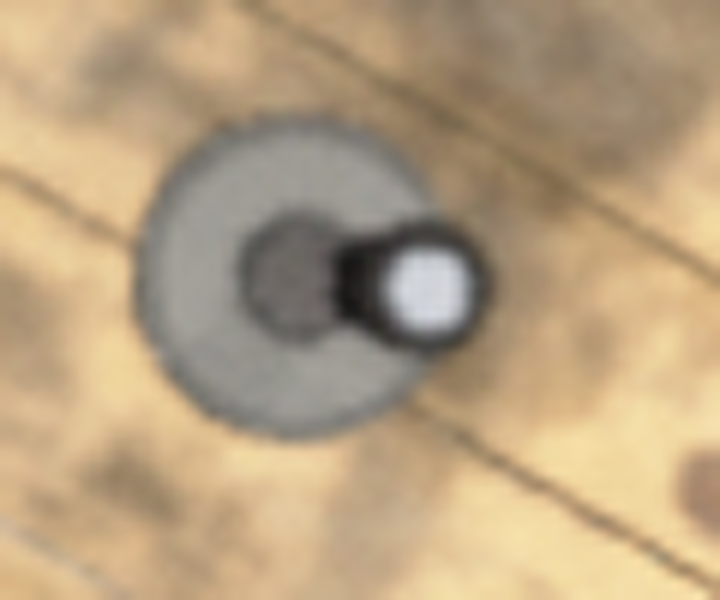

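View pics/s7g.png

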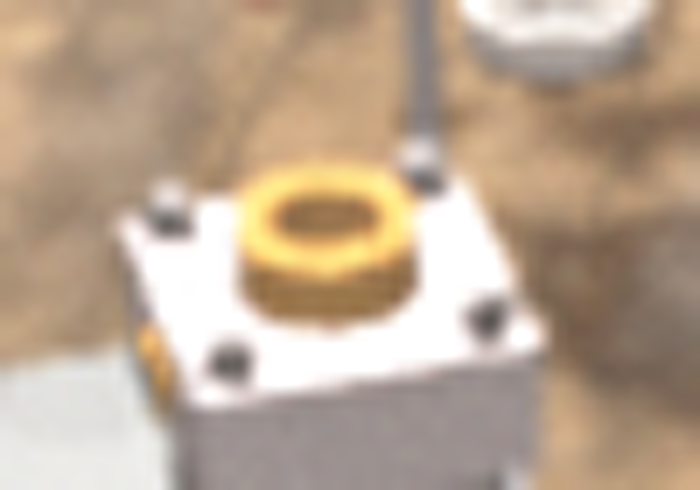

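```bash
python3 - <<'E'
from h import *
print('gland',tri([('side',(297.85,230.0)),('top',(297.17,259.04))]))
print('eyepiece',tri([('side',(311.3,289.1)),('top',(400.2,278.6))]))
print('eyep top-only z.185',onplane('top',(400.2,278.6),.185),'side-only',onplane('side',(311.3,289.1),.185))
print('foot',onplane('top',(365+295/12-.46,255+275/12-.46),.01))
print('gland side-only',onplane('side',(297.85,230.0),.142),'top',onplane('top',(297.17,259.04),.142))
E
```

```text
gland (array([0.59373547, 0.02131709, 0.14142056]), array([ 0.19973792, -0.01335831, -0.0560927 ,  0.21497228]))
eyepiece (array([ 0.54004333, -0.25741453,  0.1851969 ]), array([ 0.310548  , -0.02266416, -0.11668238,  0.42397931]))
eyep top-only z.185 [ 0.54118268 -0.2577752 ] side-only [ 0.53953124 -0.25705294]
foot [ 0.5416044  -0.25684258]
gland side-only [0.59300993 0.02054222] top [0.59432036 0.02115389]
```

```bash
python3 - <<'E'
from h import *
from station import robot, fingers, vision
xy=[.5407,-.2574]
for y in (88.3,-91.7):
    print(y,robot.inverse_kinematics(xy+[.143],[180,0,y]))
print(robot.inverse_kinematics(xy+[.143],[180,0,-1.7]),robot.current_joint_positions())
E
```

```text
88.3 [ 52.75629172  34.70841841 -44.28226444  86.17929332  25.13339052
  69.3930515    2.96052721]
-91.7 [  39.64078953   29.70656569  -23.09115562   86.72569033   12.2759818
   66.07746898 -167.42227426]
[ 44.9967432   31.24025712 -31.35580192  86.49657751  17.04064283
  67.05742316 -81.03562647] [ 37.25610023   7.21847991 -44.03906927  90.53482912   4.96573145
  84.39114704 -98.60067122]
```

```bash
python3 - <<'E'
from h import *
from station import robot, fingers, vision
x,y=.5407,-.2574
robot.move_to([x,y,.30],[180,0,88.3])
robot.line_to([x,y,.143],velocity=0.15,f_stop=8); robot.pause(.2); print(robot.current_tool_pos(),robot.current_contact_force())
fingers.gripper_to(0.2,20); robot.pause(.2); print(robot.current_finger_gap(),robot.current_contact_force(),robot.current_tool_pos())
fingers.gripper_to(0.75)
robot.line_to([x,y,.225],velocity=0.15)
robot.move_to([x,y,.225],[180,0,-1.7])
robot.line_to([x,y,.143],velocity=0.12,f_stop=8); robot.pause(.2); print(robot.current_tool_pos(),robot.current_contact_force())
fingers.gripper_to(0.2,20); robot.pause(.2); print(robot.current_finger_gap(),robot.current_contact_force(),robot.current_tool_pos(),robot.current_time_s())
im=vision.grab_frame('side')[:,:,::-1]; show(im,'s8.png',(265,210,365,385),3.4)
E
```

```text
[ 0.54126355 -0.25753383  0.1439138 ] [-0.35084099  0.18227173  0.14279491]
0.3005544247799711 [-0.77133864 -0.07900036  2.29808689] [ 0.54069126 -0.25733364  0.1431791 ]
[ 0.54139453 -0.25760398  0.14408956] [-0.48503241  0.04619007 -0.2802769 ]
0.29890361768140983 [-0.80562684  0.2633842   2.36161493] [ 0.54080464 -0.25755578  0.14327383] 23.9083
```

View pics/s8.png

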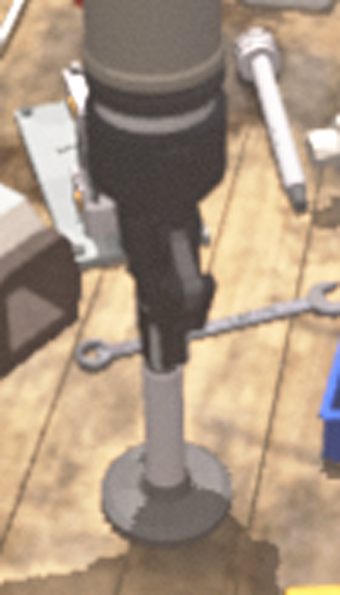

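```bash
python3 - <<'E'
from h import *
from station import robot, fingers, vision
x,y=.5407,-.2574
fingers.gripper_to(0.2,70); robot.pause(.2); print(robot.current_finger_gap(),robot.current_tool_pos())
robot.line_to([x,y,.325],velocity=0.12)
g=[.5937,.0211]
robot.line_to(g+[.325],velocity=0.2); robot.pause(.3)
robot.line_to(g+[.292],velocity=0.08); robot.pause(.5)
print(robot.current_tool_pos(),robot.current_eef_rot(),robot.current_finger_gap(),robot.current_time_s(),robot.current_contact_force())
im=vision.grab_frame('side')[:,:,::-1]; cv2.imwrite('pics/side9.png',im); show(im,'s9.png',(265,165,335,255),6.6)
im=vision.grab_frame('top')[:,:,::-1]; cv2.imwrite('pics/top9.png',im); show(im,'t9.png',(240,215,350,290),7)
E
```

```text
0.2849830454028765 [ 0.54082329 -0.25757304  0.14342701]
[0.59375354 0.02110481 0.29215243] [-1.79998698e+02 -1.49729124e-02 -1.70386641e+00] 0.2887305988643312 28.9667 [ 0.93198184  0.28171359 -2.18910114]
```

View pics/s9.png

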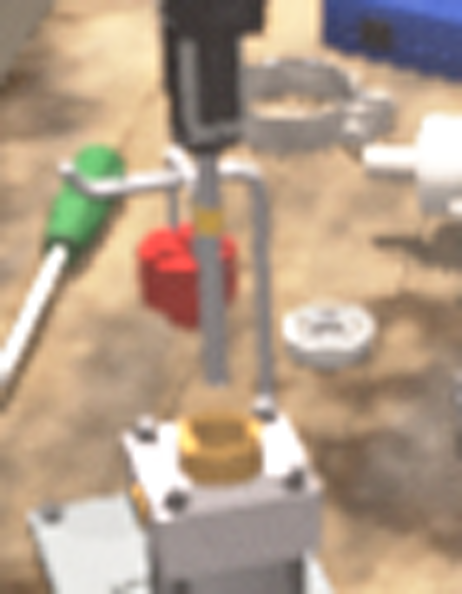

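View pics/t9.png

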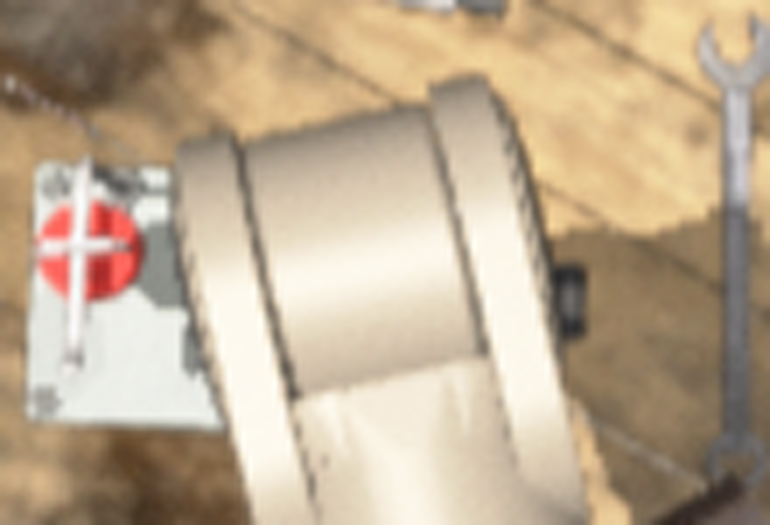

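```bash
cat > tube.py <<'E'
from h import *
import sys
def tube(im,ref,r0,r1,uc,half=4.5):
    d=np.abs(im.astype(float)-ref.astype(float)).sum(2); out=[]
    for v in range(r0,r1):
        lo,hi=int(uc-half),int(uc+half)+1; w=d[v,lo:hi+1]; w=np.clip(w-25,0,60); 
        out.append((v,(w*np.arange(lo,hi+1)).sum()/max(w.sum(),1e-9),w.sum()/60))
    return np.array(out)
if __name__=='__main__':
    im=cv2.imread('pics/side9.png'); ref=cv2.imread('pics/side6.png')
    t=tube(im,ref,198,224,297); print(np.round(t,2).tolist())
    P=[[.5937,.0211,z] for z in(.234,.164,.1415)]; print(proj(P,'side'))
E
python3 tube.py
python3 - <<'E'
import sys; sys.path.insert(0,'.')
from h import *
im=cv2.imread('pics/side9.png')
for v in range(190,226,2): print(v,[int(x) for x in im[v,288:306].mean(1)])
E
```

```text
[[198.0, 296.41, 4.12], [199.0, 296.35, 4.1], [200.0, 296.82, 3.63], [201.0, 296.55, 4.08], [202.0, 296.63, 4.02], [203.0, 296.84, 3.95], [204.0, 296.72, 4.23], [205.0, 296.62, 4.2], [206.0, 296.58, 4.13], [207.0, 296.58, 4.13], [208.0, 296.6, 4.17], [209.0, 296.68, 4.32], [210.0, 296.65, 4.25], [211.0, 296.5, 4.0], [212.0, 296.2, 3.33], [213.0, 296.06, 2.82], [214.0, 296.43, 1.5], [215.0, 296.74, 0.95], [216.0, 297.24, 1.13], [217.0, 297.53, 2.08], [218.0, 297.4, 3.32], [219.0, 297.14, 3.8], [220.0, 297.4, 3.5], [221.0, 297.37, 3.83], [222.0, 297.57, 4.12], [223.0, 297.46, 1.35]]
[[296.49133636 197.27477308]
 [297.69001373 222.32090795]
 [298.05949329 230.0060298 ]]
190 [207, 200, 176, 187, 234, 247, 204, 139, 126, 132, 218, 249, 243, 231, 226, 218, 193, 173]
192 [231, 214, 196, 178, 163, 201, 178, 134, 127, 123, 140, 156, 152, 148, 139, 135, 148, 157]
194 [175, 173, 145, 140, 176, 179, 145, 130, 130, 126, 145, 169, 176, 178, 156, 134, 127, 139]
196 [195, 193, 163, 140, 178, 170, 144, 140, 135, 131, 140, 163, 171, 170, 157, 140, 130, 129]
198 [193, 193, 164, 141, 173, 172, 144, 136,
[... 557 characters left out ...]
121, 108, 129, 158, 161, 147, 134, 135]
212 [144, 124, 102, 86, 86, 87, 89, 115, 133, 130, 124, 138, 147, 154, 154, 146, 134, 132]
214 [163, 166, 150, 128, 116, 101, 103, 119, 130, 130, 126, 131, 135, 140, 143, 139, 131, 129]
216 [158, 155, 152, 158, 163, 166, 162, 151, 133, 129, 123, 126, 141, 154, 167, 155, 138, 130]
218 [149, 149, 158, 163, 159, 161, 158, 138, 127, 131, 125, 138, 151, 161, 168, 155, 137, 131]
220 [142, 144, 152, 154, 157, 153, 148, 137, 131, 128, 129, 140, 160, 163, 164, 158, 140, 129]
222 [139, 138, 140, 148, 149, 147, 157, 153, 140, 132, 135, 136, 152, 164, 164, 145, 134, 128]
224 [132, 136, 145, 147, 147, 164, 173, 174, 174, 173, 171, 168, 165, 168, 163, 148, 148, 149]
```

```bash
python3 - <<'E'
from h import *
from station import robot, fingers, vision
g=[.5938,.0211]
s=robot.line_to(g+[.272],velocity=0.04,f_stop=4); robot.pause(.5)
print(s,robot.current_tool_pos(),robot.current_contact_force(),robot.current_time_s())
im=vision.grab_frame('side')[:,:,::-1]; cv2.imwrite('pics/side10.png',im); show(im,'s10.png',(275,200,325,245),14)
E
```

```text
False [0.59380323 0.02113112 0.27205782] [-0.53663386 -0.15608254 -1.68097238] 30.2167
```

View pics/s10.png

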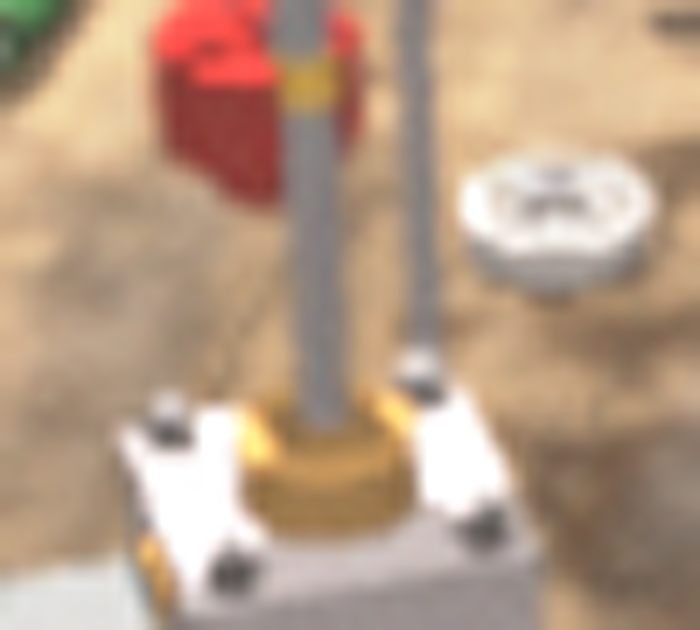

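```bash
python3 - <<'E'
from h import *
from station import robot, fingers, vision
g=[.5938,.0211]
s=robot.line_to(g+[.2003],velocity=0.04,f_stop=4); robot.pause(.6)
print(s,robot.current_tool_pos(),robot.current_contact_force(),robot.current_torque(),robot.current_time_s())
im=vision.grab_frame('side')[:,:,::-1]; cv2.imwrite('pics/side11.png',im); show(im,'s11.png',(265,185,325,245),10)
im=vision.grab_frame('top')[:,:,::-1]; cv2.imwrite('pics/top11.png',im)
E
```

```text
False [0.59378953 0.02111124 0.20030191] [ 0.34466857  0.41473426 -1.70237275] [-6.04061719e-03 -4.84344081e-02 -1.77745815e-05] 32.8083
```

View pics/s11.png

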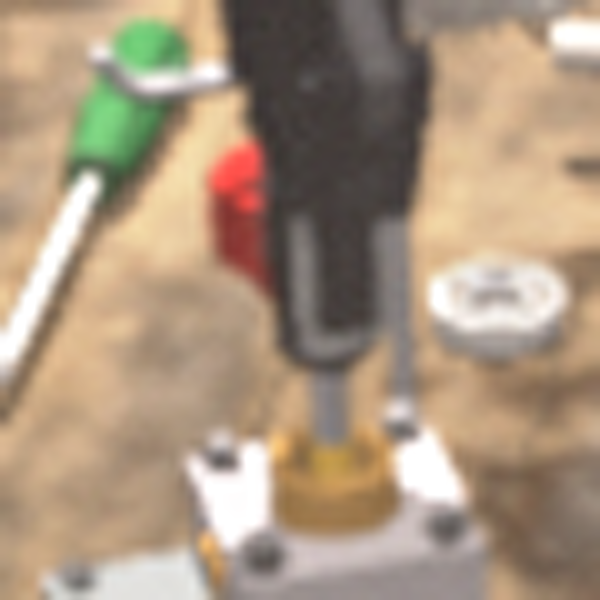

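View pics/top11.png

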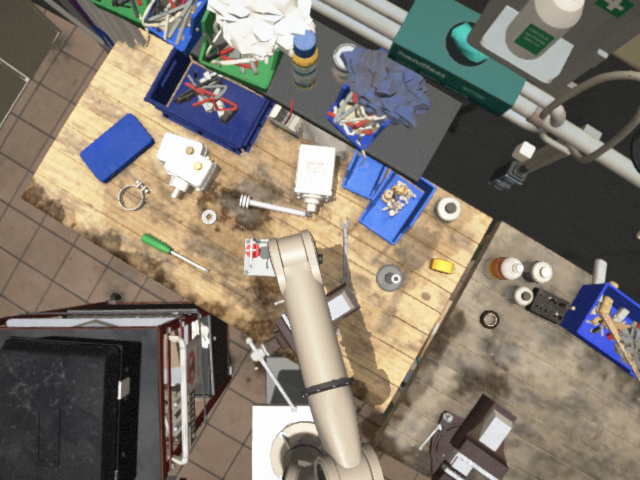

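```bash
python3 - <<'E'
from station import robot, workorder
print(robot.current_tool_pos(),robot.current_finger_gap(),robot.current_contact_force(),max(abs(robot.current_dq())))
workorder.close_job()
E
```

```text
[0.59378477 0.02110631 0.20028878] 0.2864121485622502 [-1.25309664 -0.75439281 -0.81669556] 0.08480615617063109
the job is handed in; nothing more can be done
```

The job was handed in at about 33 s of the 67 s allowed. `close_job` gives no verdict, so what follows rests on my own checks.

**What I did:**
- **Plug:** I drew the red plug straight up out of the gland and hung it by its loop on the hook, about 11 mm behind the seat point. Then I let go of it.
- **Scope:** I squared the scope up in its sleeve with two grasps at right angles, lifted it clear, and lowered it down the middle of the gland. It is still held in the gripper.

**What the last checks showed:**
- **Plug:** it was hanging upright after I let go (side and top views). In the final top view it is still on the hook.
- **Depth:** the band straddles the gland's top face in the side view, level to within about 1–2 mm.
- **Centring:** before entry, the tube lined up with the hole to about 0.3 px (roughly 0.7 mm) in the side view, with no lean. No descent tripped the force stop.
- **At hand-in:** the arm was still, and the tool force read 1.7 N or less, close to its usual noise. The bystanders look unmoved in the final pictures; I did not measure them.

**Uncertain or disagreeing:**
- The two cameras disagreed by about 1.3 mm on the gland's x position, so I relied on the side-view alignment at the hole.
- The arm blocked the top camera's view of the gland, so sideways centring (y) rests on the earlier top picture and the centred grasp of the plug's cap.
- The force sensor is too noisy to rule out a light touch near 0.5 N.

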